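# Block up the instrument case and start its shock logger

### The job

Pack the blue shipping case so that nothing in it can shift: stand each sound pink foam block upright in the gap it fits beside or between the two instrument boxes, right down on the case floor, leaving the boxes where they are, and put every odd-shaped block (corner missing, too short, too low, or step cut out) in the grey reject bin. Only when all of that is done, hold the green start button of the shock logger fully down for three seconds without a break and let it go. Leave the other things on the bench alone.

Things in the scene. Friction and masses are not known exactly. Their poses are not given: they have to be found in the camera images.
- case: open blue case, fixed, outside 112 (x) x 296 (y) x 41 mm high, inside 96 x 280 mm, floor 8 mm. Origin: centre of underside. Two boxes stand loose in it side by side along y (either order), leaving three gaps, 96 mm in x; widths in y: 62 mm between narrow box and its end wall, 46 mm between wide box and its end wall, 36 mm between the boxes
- narrow_c (a point): black instrument box in the case, 92 x 52 (y) x 33 mm high, 0.7 kg, top level with the case rim. This point: its centre
- wide_c (a point): white instrument box in the case, 92 x 84 (y) x 33 mm high, 0.9 kg, top level with the case rim. This point: its centre
- thick_c (a point): pink rigid-foam block standing on the surface, 90 mm long (its x), 56 mm thick (its y; grip it across this), 75 mm high; sound: a full rectangle seen from above, lowest 8 mm stepped in by 3 mm all round as a lead-in; 50-100 g. This point: its centre, half-way up. Fits the 62 mm gap
- mid_c (a point): pink rigid-foam block standing on the surface, 90 mm long (its x), 40 mm thick (its y; grip it across this), 75 mm high; sound: a full rectangle seen from above, lowest 8 mm stepped in by 3 mm all round as a lead-in; 50-100 g. This point: its centre, half-way up. Fits the 46 mm gap
- thin_c (a point): pink rigid-foam block standing on the surface, 90 mm long (its x), 30 mm thick (its y; grip it across this), 75 mm high; sound: a full rectangle seen from above, lowest 8 mm stepped in by 3 mm all round as a lead-in; 50-100 g. This point: its centre, half-way up. Fits the 36 mm gap. Seated in the case, a block's top is 83 mm above the table, 42 mm above the rim
- chipped_c (a point): pink foam block, 90 mm long (x), 56 mm thick (y), 75 mm high, odd: one corner is missing over its full height (the last 35 mm at +x is only 28 mm thick, on the +y side). May be absent. This point: centre of its full-thickness part (55 mm long), half-way up; grip it here across y
- short_c (a point): pink foam block, odd: only 58 mm long (x), 40 mm thick (y), 75 mm high. May be absent. This point: its centre, half-way up; grip across y
- stepped_c (a point): pink foam block, 90 mm long (x), 40 mm thick (y), odd: 75 mm high over 50 mm of its length but only 30 mm high over the last 40 mm at +x. May be absent. This point: centre of the 75 mm high part; grip it here across y
- low_c (a point): pink foam block, 90 mm long (x), 40 mm thick (y), odd: only 42 mm high. May be absent. This point: its centre, half-way up; grip across y
- bin: open grey reject bin, fixed, 220 (x) x 250 (y) x 60 mm high, walls and floor 5 mm. Origin: centre of its underside. It stands at the left or the right of the table, the console opposite
- start_top (a point): centre of the top of the round green start button (36 mm across) on the white shock-logger console (130 x 110 x 45 mm, fixed); its z points up, it is pressed straight down, 6 mm of travel, 5 N when fully down, and springs back
- start (a joint): travel of the start button in m: 0 released, 0.006 fully down; counts as pressed beyond 0.004
- reagent: bystander, loose: amber bottle, 66 mm across, 150 mm tall. Origin: centre of its underside
- tubes: bystander, loose: red rack of capped tubes, 70 x 100 x 82 mm. Origin: centre of its underside
- slides: bystander, loose: yellow slide box, 85 x 60 x 32 mm. Origin: centre of its underside
- tape: bystander, loose: roll of brown tape lying flat, 90 mm across, 24 mm high. Origin: centre of its underside
- beaker: bystander, loose: glass beaker, 64 mm across, 70 mm high. Origin: centre of its underside
There are look-alikes about, which are no part of the job. What is shaped like the part that bears low_c but purple or turquoise is not meant.

How it is judged:
By the outcome, as a careful person would: the job done as asked, in the order asked, and still so for the second after the job is handed in, with the robot touching nothing.
Of chipped, short, stepped, low only 2 to 4 are there at a start; the rules pass over those that are not, and their reading is None.
At some moment in a run one of thick, mid, chipped, short, stepped, low may be knocked a few centimetres aside while the robot is not near it.
It also fails if it takes over 210 s, if anything falls off the work surface, if the arm or the gripper's body presses on something with over 40 N, if the wrist force passes 120 N, or if a joint passes its speed limit or range.

### The arm

A 6-joint arm with a two-finger parallel gripper is mounted at the origin on the work surface. World frame = base frame: x ahead of the robot, y to its left, z up, the work surface at z = 0. Lengths are in m, angles in rad, forces in N, time in s.
With the tool pointing down it reaches from about 0.3 to 0.825 m from the base axis. Payload 5.4 kg.
Tool frame: the origin (TCP) lies midway between the tips of the shut fingers; the grasp point (between the pads) lies 19 mm behind it; z points along the fingers, y is the direction in which the jaws open and shut (so a half turn about z gives the same grasp; the last joint's range is limited). The gripper opens to 92 mm and grips with 3 to 60 N. Pads are 20 mm wide; open, the fingers measure 128 mm over their backs; the gripper's body (75 mm by 189 mm) begins 69 mm behind the grasp point.
Start: joints at [-0.21, 0.158, 1.597, -0, 1.386, -0.21], TCP at [0.575, -0, 0.215] pointing down, gripper open.
Joint ranges: [-2.91, 2.91], [-0.94, 2.29], [0.18, 2.7], [-1.29, 4.43], [0.17, 2.64], [-3, 3]. Speed limits (rad/s): [2.57, 2.57, 3.14, 3.14, 3.14, 3.14].

### API

Orientations are given as [roll, pitch, yaw] about the fixed x, y, z axes, in that order (R = Rz(yaw) Ry(pitch) Rx(roll)).
In Python, from rig import * gives the robot as it stands.
- The arm moves only by the shell command python3 -m jog 'ROWS' [FORCE]. ROWS is JSON, a list that holds one entry, the list of rows, each a list of 5 numbers: the shift along the tool's x, y, z in mm, then the turn about the tool's z in degrees, then the closure, from -1 (fully open) to 1 (shut), so that 0 is half open. A call has 1 to 12 rows; each row is the pose to reach, as a shift and turn from the pose commanded when the call began, along the tool's axes at that moment; what a row does not reach only later rows make up. A row lasts 1/8 s, in which the tool goes at most 62.5 mm and 10.7 degrees, less where a joint would pass 70% of its speed; a pose out of reach is approached as far as the arm can. A call with a gripper value outside its range is refused whole. The fingers move at their own pace and stop on an object; FORCE is the grip in N (left out, the last holds). Time passes only in rows, so rows that repeat a pose let the fingers close. It gives the time, the measured TCP pose, the force and the opening at its end, in the units of the state.
- get_state(): the state, without advancing time (a new reading comes with each control period).
- grab_frame(name): name is "scene" or "side" or "wrist"; returns the picture (384x512x3 uint8, blue, green, red); there is no depth.
- camera_params(name): a dict with "fx", "fy", "cx", "cy" (pixels), "R" (3x3) and "t" (3): a world point X has camera coordinates R X + t; the wrist camera has in their place "hand_eye" (4x4, takes a point from camera to tool coordinates, whose origin is the TCP and whose axes are the flange's). Camera axes: x right, y down, z forward; pixel columns grow to the right and rows downward; lengths in m; the calibration is good to about 2 mm. A picture is of the moment at which its call begins: read the wrist's pose just before it. camera_params takes no time and is no camera call.
- finish_job(): hands the job in, once; it reports no verdict.
The state is a dict: "t": time; "joint_positions": joint angles; "joint_velocities": joint speeds; "tau": joint torques, N m; "position": TCP position; "tcp_rot": TCP orientation; "wrist_force": force on the tool from outside, world axes, zero at the start; "ft_torque": the same for the moment, N m; "finger_gap": opening from 0.0 (shut) to 1.0 (fully open).
Only numpy, scipy, OpenCV 4.12 (cv2) and the standard library are available. Lean on these libraries where they do the work, as an engineer would, in place of code of your own. Each camera call takes 0.05 s, during which the arm holds its last target. There are 200 camera calls.

## Working session

There is one attempt and no reset: what is moved stays moved. The work goes in short steps, Python scripts to look and compute and a shell command to move; the robot and the scene stay as the last step left them, time stands still between calls to the robot, and variables do not carry over. Pictures are saved under pics/ and viewed, about 12 in all and at most 16, crops included, and the job is handed in when it is done.

```bash
mkdir -p pics; ls
python3 - <<'E'
from rig import *
import cv2,numpy as np
s=get_state();print(s)
for n in("scene","side","wrist"):
    cv2.imwrite(f"pics/a_{n}.png",grab_frame(n)); p=camera_params(n);print(n,{k:np.round(v,4).tolist() for k,v in p.items()})
E
```

```text
pics
{'t': 0.0, 'joint_positions': array([-2.10081379e-01,  1.59041597e-01,  1.59817178e+00, -1.72072316e-05,
        1.38620857e+00, -2.10099640e-01]), 'joint_velocities': array([ 5.39735877e-04, -1.46374790e-03, -1.68708338e-03, -7.19204388e-04,
        7.56732661e-04, -9.74999223e-05]), 'tau': array([ 4.79022274e-04, -3.85570908e+01, -3.22103977e+01,  7.00944406e-02,
        3.78346047e-02, -1.56143192e-04]), 'position': array([5.74394289e-01, 1.13146864e-04, 2.13653388e-01]), 'tcp_rot': array([-3.13980006e+00, -3.64974869e-04,  1.57081743e+00]), 'wrist_force': array([-0.47932257, -0.21007164,  0.54987379]), 'ft_torque': array([0.00368801, 0.04609379, 0.00344772]), 'finger_gap': 1.0007186357590905}
scene {'fx': 395.1847, 'fy': 395.1847, 'cx': 263.7393, 'cy': 181.4244, 'R': [[-0.8289, 0.5592, 0.0146], [0.3183, 0.493, -0.8097], [-0.46, -0.6665, -0.5866]], 't': [0.4185, -0.1038, 1.53]}
side {'fx': 383.6921, 'fy': 383.6921, 'cx': 247.1611, 'cy': 190.4919, 'R': [[0.8036, -0.5951, 0.0136], [-0.2776, -0.3949, -0.8758], [0.5265, 0.7, -0.4825]], 't': [-0.4122, 0.2224, 0.8927]}
wrist {'fx': 342.7118, 'fy': 342.7118, 'cx': 254.2032, 'cy': 190.324, 'hand_eye': [[-0.0002, -0.9704, -0.2414, 0.0677], [1.0, -0.0004, 0.0008, -0.0007], [-0.0009, -0.2414, 0.9704, -0.1697], [0.0, 0.0, 0.0, 1.0]]}
```

View pics/a_scene.png

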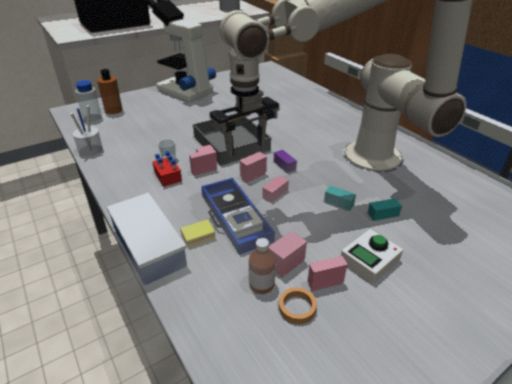

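View pics/a_side.png

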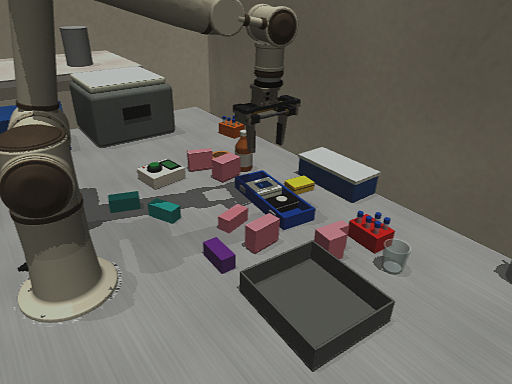

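```bash
cat > h.py <<'E'
from rig import *
import cv2,numpy as np
from scipy.spatial.transform import Rotation as Ro
def cam(n,s=None):
    p=camera_params(n);K=np.array([[p['fx'],0,p['cx']],[0,p['fy'],p['cy']],[0,0,1.]])
    if n=='wrist':
        s=s or get_state();T=np.eye(4);T[:3,:3]=Ro.from_euler('xyz',s['tcp_rot']).as_matrix();T[:3,3]=s['position']
        W=np.linalg.inv(T@np.array(p['hand_eye']));return K,W[:3,:3],W[:3,3]
    return K,np.array(p['R']),np.array(p['t'])
def proj(c,X):
    K,R,t=c;q=(K@(R@np.atleast_2d(X).T+t[:,None])).T;return q[:,:2]/q[:,2:]
def atz(c,uv,z):
    K,R,t=c;d=(R.T@np.linalg.inv(K)@np.c_[np.atleast_2d(uv),np.ones(len(np.atleast_2d(uv)))].T).T
    o=-R.T@t;return o+d*((z-o[2])/d[:,2])[:,None]
def tri(cs,uvs):
    P=[K@np.c_[R,t] for K,R,t in cs];X=cv2.triangulatePoints(P[0],P[1],np.float64(uvs[0]).reshape(2,1),np.float64(uvs[1]).reshape(2,1));return (X[:3]/X[3]).ravel()
def pink(im):
    h=cv2.cvtColor(im,cv2.COLOR_BGR2HSV);return cv2.morphologyEx(((((h[...,0]>165)|(h[...,0]<3))&(h[...,1]>55)&(h[...,1]<165)&(h[...,2]>90))*255).astype('uint8'),cv2.MORPH_OPEN,np.ones((3,3)))
E
python3 - <<'E'
from h import *
for n in('scene','side'):
    im=cv2.imread(f'pics/a_{n}.png');c=cam(n)
    k,l,st,ce=cv2.connectedComponentsWithStats(pink(im))
    for i in range(1,k):
        if st[i,4]>60: print(n,st[i],ce[i].round(),atz(c,ce[i],.05)[0].round(3))
a=cv2.imread('pics/a_scene.png')[130:310,140:410];b=cv2.imread('pics/a_side.png')[130:290,100:420]
a=cv2.resize(a,None,fx=2.2,fy=2.2,interpolation=2)[:,:594];b=cv2.resize(b,None,fx=2.2,fy=2.2,interpolation=2)
cv2.imwrite('pics/b1.png',a);cv2.imwrite('pics/b2.png',b)
E
python3 -m jog '[[[0,0,-60,0,-1],[0,0,-120,0,-1],[0,0,-180,0,-1],[0,0,-220,0,-1],[0,0,-220,0,-1]]]'
python3 - <<'E'
from h import *
s=get_state();print(s['position'],s['tcp_rot'])
cv2.imwrite("pics/c.png",grab_frame("wrist"))
E
```

```text
scene [190 145  26  30 593] [203. 160.] [ 0.595 -0.247  0.05 ]
scene [240 152  26  29 555] [253. 166.] [ 0.47  -0.119  0.05 ]
scene [264 177  23  21 257] [274. 186.] [0.477 0.015 0.05 ]
scene [269 233  37  43 984] [288. 253.] [0.615 0.275 0.05 ]
scene [310 257  37  33 877] [328. 273.] [0.572 0.383 0.05 ]
side [189 148  23  22 404] [200. 159.] [0.558 0.352 0.05 ]
side [215 153  25  27 427] [229. 165.] [0.616 0.251 0.05 ]
side [220 204  27  17 241] [233. 212.] [ 0.448 -0.018  0.05 ]
side [248 214  31  37 721] [265. 230.] [ 0.466 -0.141  0.05 ]
side [318 221  31  38 683] [336. 237.] [ 0.597 -0.27   0.05 ]
t: 0.78
position: [0.576, -0.0002, 0.4386]
tcp_rot: [3.135, 0.001, 1.571]
wrist_force: [1.0, 0.4, -0.3]
finger_gap: 1.0
[ 5.75989427e-01 -1.96064492e-04  4.38564191e-01] [3.13457624e+00 1.49693862e-03 1.57084894e+00]
```

View pics/c.png

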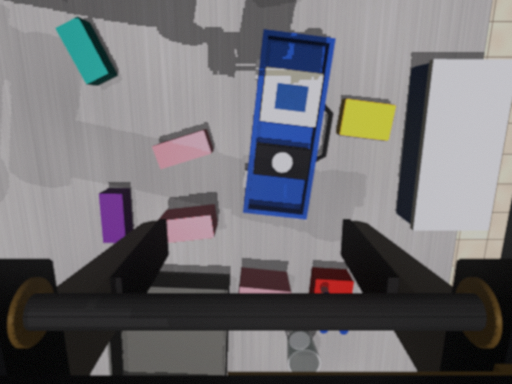

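View pics/b1.png

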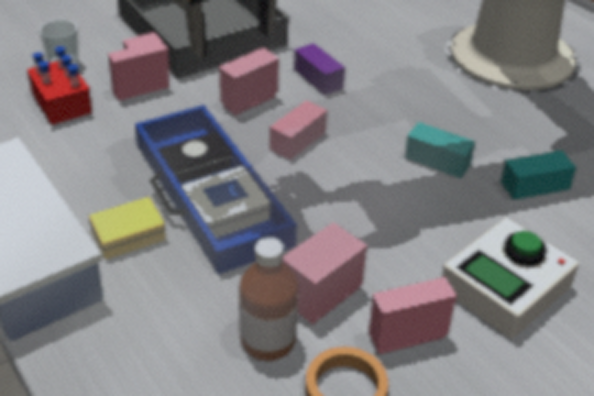

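Seen: case near wrist centre (corners ~ (264,32),(333,40),(306,217),(245,210)), white box up (+y), black box lower; low block (182,149), another block (190,223), block A behind at (264,280); thick + another near the bottle; bin on -y, console on +y.

```bash
python3 -m jog '[[[-60,0,0,0,-1],[-120,0,0,0,-1],[-180,0,0,0,-1],[-240,0,0,0,-1],[-290,0,0,0,-1],[-290,0,0,0,-1],[-290,0,0,0,-1]]]'
cat > shot.py <<'E'
from h import *
import sys,pickle
s=get_state();im=grab_frame("wrist");n=sys.argv[1];cv2.imwrite(f"pics/{n}.png",im)
pickle.dump(cam('wrist',s),open(f'pics/{n}.pkl','wb'));print(s['t'],s['position'].round(4),s['tcp_rot'].round(4))
E
python3 shot.py d1
python3 -m jog '[[[60,0,0,0,-1],[120,0,0,0,-1],[180,0,0,0,-1],[240,0,0,0,-1],[300,0,0,0,-1],[360,0,0,0,-1],[420,0,0,0,-1],[480,0,0,0,-1],[480,0,0,0,-1],[480,0,0,0,-1]]]'
python3 shot.py d2
python3 - <<'E'
import cv2,numpy as np
a=cv2.imread('pics/d1.png')[:250];b=cv2.imread('pics/d2.png')[:250]
cv2.imwrite('pics/d.png',cv2.resize(np.vstack([a,b]),(614,600),interpolation=2))
E
```

```text
t: 1.7
position: [0.5748, -0.2893, 0.4328]
tcp_rot: [-3.139, -0.002, 1.571]
wrist_force: [1.2, 0.2, 0.5]
finger_gap: 1.001
1.7 [ 0.5748 -0.2893  0.4328] [-3.1393e+00 -2.4000e-03  1.5710e+00]
t: 3.0
position: [0.5743, 0.1906, 0.4347]
tcp_rot: [3.142, 0.0, 1.573]
wrist_force: [-0.1, -0.2, 0.1]
finger_gap: 0.998
3.0 [0.5743 0.1906 0.4347] [3.1415e+00 5.0000e-04 1.5726e+00]
```

View pics/d.png

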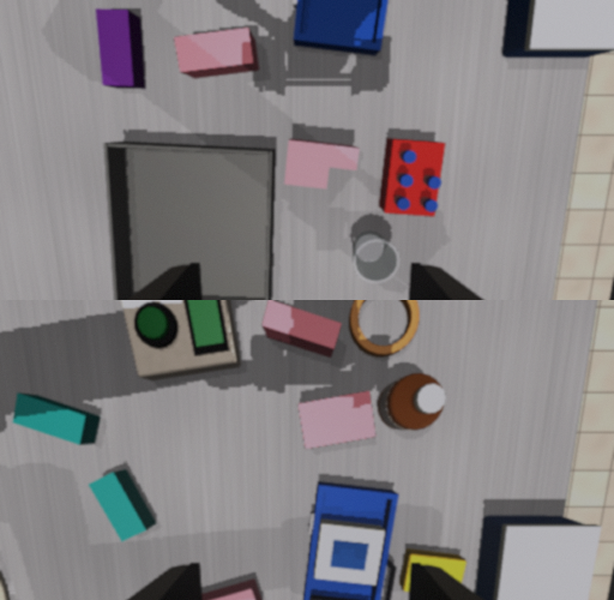

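Shows: A at (320,160) is the chipped block (L-shape, missing +x lower quadrant); thick at (337,420) next to the bottle; thin at (300,325); button at (155,323).

```bash
cat > tops.py <<'E'
from h import *
import sys,pickle
def tops(n,z=.075,amin=300,verbose=True):
    im=cv2.imread(f'pics/{n}.png');c=pickle.load(open(f'pics/{n}.pkl','rb'))
    m=pink(im);k,l,st,_=cv2.connectedComponentsWithStats(m);out=[]
    for i in range(1,k):
        if st[i,4]<amin: continue
        v=im[...,1][l==i]; 
        th,_=cv2.threshold(v.reshape(-1,1),0,255,cv2.THRESH_OTSU)
        sep=v[v>th].mean()-v[v<=th].mean()
        t=((l==i)&(im[...,1]>(th if sep>18 else 0))).astype('uint8')*255
        t=cv2.morphologyEx(t,cv2.MORPH_OPEN,np.ones((3,3)))
        cn=max(cv2.findContours(t,0,1)[0],key=cv2.contourArea)[:,0]
        for zz in ([z] if np.isscalar(z) else z):
            X=atz(c,cn+0.,zz)[:,:2]; r=cv2.minAreaRect((X*1000).astype('float32'))
            (cx,cy),(w,h),a=r
            if h>w: w,h,a=h,w,a-90
            a=(a+90)%180-90
            ar=cv2.contourArea((X*1000).astype('float32'))
            print(n,st[i][:4],'z',zz,'c',round(cx,1),round(cy,1),'dim',round(w,1),round(h,1),'long-axis deg',round(a,1),'fill',round(ar/w/h,2),'sep',round(sep))
            out.append((cx,cy,w,h,a))
    return out
if __name__=='__main__':
    for n in sys.argv[1:]: tops(n,(.075,.042))
E
python3 - <<'E'
from h import *
import pickle
s={'position':np.array([.575989,-.000196,.438564]),'tcp_rot':np.array([3.134576,.001497,1.570849])}
pickle.dump(cam('wrist',s),open('pics/c.pkl','wb'))
E
python3 tops.py c d1 d2
```

```text
c [153 141  52  27] z 0.075 c 460.5 -1.4 dim 74.2 35.7 long-axis deg 16.7 fill 0.67 sep 33
c [153 141  52  27] z 0.042 c 453.5 -5.6 dim 78.8 38.0 long-axis deg 16.7 fill 0.67 sep 33
d1 [146  28  43  33] z 0.075 c 446.0 -134.0 dim 52.1 39.0 long-axis deg 6.6 fill 0.74 sep 56
d1 [146  28  43  33] z 0.042 c 438.0 -128.5 dim 55.4 41.4 long-axis deg 6.6 fill 0.74 sep 56
d1 [239 116  57  36] z 0.075 c 593.2 -264.5 dim 85.8 49.8 long-axis deg 0.0 fill 0.39 sep 49
d1 [239 116  57  36] z 0.042 c 594.4 -267.1 dim 91.2 52.9 long-axis deg 0.0 fill 0.39 sep 49Traceback (most recent call last):
  File "tops.py", line 24, in <module>
    for n in sys.argv[1:]: tops(n,(.075,.042))
                           ~~~~^^^^^^^^^^^^^^^
  File "tops.py", line 13, in tops
    cn=max(cv2.findContours(t,0,1)[0],key=cv2.contourArea)[:,0]
       ~~~^^^^^^^^^^^^^^^^^^^^^^^^^^^^^^^^^^^^^^^^^^^^^^^^
ValueError: max() iterable argument is empty
```

Run:
```python
from h import *
for n,pts in(('c',[(182,149),(170,155),(208,143),(190,223),(185,212),(264,272)]),('d1',[(200,38),(175,42),(175,58),(250,140),(290,133),(265,125)]),('d2',[(280,95),(300,84),(260,110),(235,15),(270,30)])):
    h=cv2.cvtColor(cv2.imread(f'pics/{n}.png'),cv2.COLOR_BGR2HSV)
    for u,v in pts: print(n,u,v,h[v,u])
```

```text
c 182 149 [171  63 190]
c 170 155 [172  63 190]
c 208 143 [170  61 117]
c 190 223 [168  48 190]
c 185 212 [174  97  71]
c 264 272 [176 100  69]
d1 200 38 [170  53 178]
d1 175 42 [169  54 179]
d1 175 58 [175 117  72]
d1 250 140 [172  54 178]
d1 290 133 [171  58 179]
d1 265 125 [171  56 181]
d2 280 95 [167  43 176]
d2 300 84 [176 108 149]
d2 260 110 [166  42 177]
d2 235 15 [169  50 178]
d2 270 30 [176 108 149]
```

```bash
python3 - <<'E'
s=open('h.py').read();i=s.index('def pink');s=s[:i]+'''def pink(im,s0=30,s1=85,v0=95):
    h=cv2.cvtColor(im,cv2.COLOR_BGR2HSV);return cv2.morphologyEx(cv2.inRange(h,(158,s0,v0),(179,s1,255)),cv2.MORPH_OPEN,np.ones((3,3)))
'''
open('h.py','w').write(s)
s=open('tops.py').read();a=s.index("        v=im");b=s.index("        t=cv2");s=s[:a]+"        sep=0;t=((l==i)*255).astype('uint8')\n"+s[b:];open('tops.py','w').write(s)
E
python3 tops.py c d1 d2
python3 - <<'E'
from h import *
im=cv2.imread('pics/d2.png');cv2.imwrite('pics/e.png',cv2.resize(im[0:140,190:370],None,fx=4,fy=4,interpolation=2))
E
```

```text
c [152 130  59  39] z 0.075 c 464.9 0.5 dim 86.6 40.3 long-axis deg 16.8 fill 0.94 sep 0
c [152 130  59  39] z 0.042 c 458.2 -3.7 dim 92.0 42.8 long-axis deg 16.8 fill 0.94 sep 0
c [167 215  48  28] z 0.075 c 471.6 -130.3 dim 78.5 41.0 long-axis deg 6.6 fill 0.92 sep 0
c [167 215  48  28] z 0.042 c 465.3 -142.5 dim 83.4 43.6 long-axis deg 6.6 fill 0.92 sep 0
d1 [145  22  64  38] z 0.075 c 464.6 -131.7 dim 91.9 41.6 long-axis deg 6.5 fill 0.85 sep 0
d1 [145  22  64  38] z 0.042 c 457.7 -126.1 dim 97.7 44.2 long-axis deg 6.5 fill 0.85 sep 0
d1 [237 116  63  41] z 0.075 c 594.2 -269.3 dim 90.3 57.7 long-axis deg -6.4 fill 0.77 sep 0
d1 [237 116  63  41] z 0.042 c 595.4 -272.2 dim 96.0 61.3 long-axis deg -6.4 fill 0.77 sep 0
d2 [219   0  26  28] z 0.075 c 543.5 383.2 dim 36.4 31.4 long-axis deg -15.8 fill 0.82 sep 0
d2 [219   0  26  28] z 0.042 c 541.6 391.0 dim 38.6 33.4 long-axis deg -15.8 fill 0.82 sep 0
d2 [249  79  64  45] z 0.075 c 613.6 266.4 dim 90.0 57.4 long-axis deg 9.9 fill 0.89 sep 0
d2 [249  79  64  45] z 0.042 c 616.1 266.9 dim 95.6 61.0 long-axis deg 9.9 fill 0.89 sep 0
d2 [165 240  52  34] z 0.075 c 465.3 11.9 dim 86.0 39.3 long-axis deg 17.2 fill 0.9 sep 0
d2 [165 240  52  34] z 0.042 c 458.5 -3.5 dim 91.4 41.8 long-axis deg 17.2 fill 0.9 sep 0
d2 [167 330  53  14] z 0.075 c 465.9 -142.0 dim 92.5 26.7 long-axis deg 0.0 fill 0.8 sep 0
d2 [167 330  53  14] z 0.042 c 459.2 -167.0 dim 98.3 28.4 long-axis deg 0.0 fill 0.8 sep 0
```

View pics/e.png

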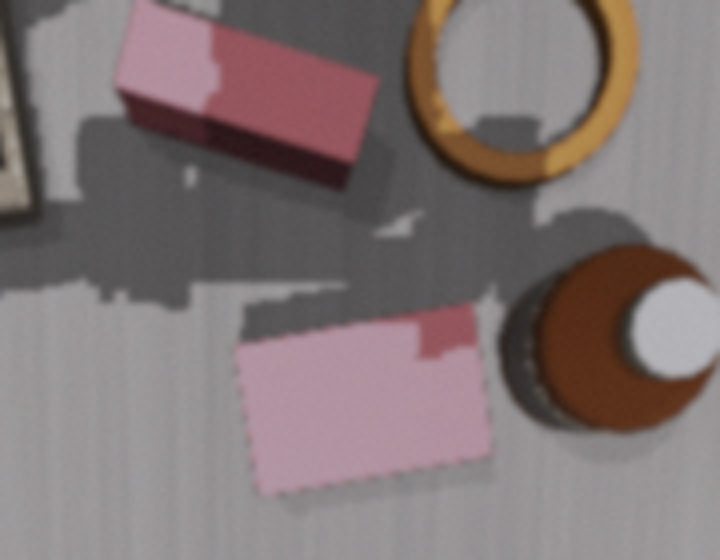

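E is thin (full rectangle, partly in arm shadow), D a full rectangle 90x57 (thick); the dark patch is only shadow. B = mid, C = low, A = chipped. Now the case.

Run:
```python
from h import *
im=cv2.imread('pics/c.png')[20:230,225:345];cv2.imwrite('pics/f.png',cv2.rotate(cv2.resize(im,None,fx=3.8,fy=3.8,interpolation=2),cv2.ROTATE_90_CLOCKWISE))
```

```text
(no output)
```

View pics/f.png

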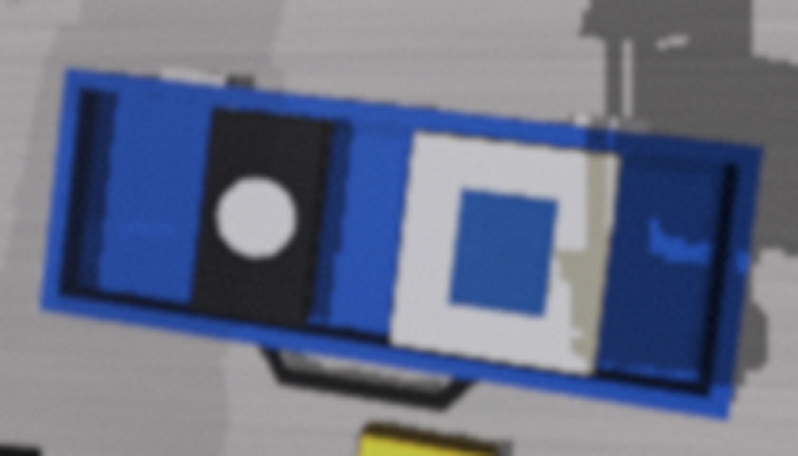

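```bash
cat > case.py <<'E'
from h import *
import pickle
c=pickle.load(open('pics/c.pkl','rb'))
g=lambda L:atz(c,[(225+v/3.8,20+210-u/3.8) for u,v in L],.041)[:,:2]*1000
def fit(M,P):
    M=np.float64(M);a=M-M.mean(0);b=P-P.mean(0)
    th=np.arctan2((a[:,0]*b[:,1]-a[:,1]*b[:,0]).sum(),(a*b).sum());R=np.array([[np.cos(th),-np.sin(th)],[np.sin(th),np.cos(th)]])
    t=P.mean(0)-R@M.mean(0);return np.degrees(th),t,(P-(M@R.T+t)).round(1).tolist()
box=lambda x,y0,y1:[(-x,y0),(-x,y1),(x,y1),(x,y0)]
rim=g([(66,68),(762,147),(730,418),(42,308)]);bl=g([(210,108),(332,122),(308,325),(190,302)]);wh=g([(413,132),(620,155),(596,375),(390,345)])
print('rim',fit(box(56,-148,148),rim));
# box y in case: -140+62 .. ; black -78..-26, white 10..94
print('black',fit(box(46,-78,-26),bl));print('white',fit(box(46,10,94),wh))
E
python3 case.py
```

```text
rim (np.float64(-6.556173503198488), array([630.97685912,  26.55139123]), [[0.5, 0.1], [0.8, -1.0], [-0.7, -0.0], [-0.7, 1.0]])
black (np.float64(-6.746216489133757), array([630.2026594 ,  26.57108948]), [[1.9, -1.6], [1.9, 0.7], [-0.9, 1.0], [-2.9, -0.1]])
white (np.float64(-6.027030791156459), array([632.39923233,  26.67892767]), [[-0.1, -0.1], [0.2, 0.0], [-0.1, 0.3], [-0.0, -0.2]])
```

```bash
python3 -m jog '[[[8,4,25,-10,-1],[16,8,50,-20,-1],[24,12,75,-30,-1],[32,16,100,-40,-1],[40,20,120,-50,-1],[48,24,140,-60,-1],[56,28,160,-70,-1],[64,32,180,-80,-1],[76,39,195,-90,-1],[76,39,195,-100,-1],[76,39,195,-100,-1],[76,39,195,-100,-1]]]' 25
python3 shot.py g; python3 tops.py g
cat > nav.py <<'E'
# nav.py x y z(mm) yaw(deg): shift/turn in tool axes from the measured pose
from h import *
import sys
x,y,z,w=map(float,sys.argv[1:5]);s=get_state();R=Ro.from_euler('xyz',s['tcp_rot']).as_matrix()
d=R.T@(np.array([x,y,z])-s['position']*1000);cw=np.degrees(np.arctan2(R[1,0],R[0,0]))
print('t',round(s['t'],1),'shift',d.round(1),'turn',round(-((w-cw+180)%360-180),1),'now',(s['position']*1000).round(1),'yaw',round(cw,1),'gap',round(s['finger_gap']*92,1),'F',s['wrist_force'].round(1))
E
python3 nav.py 613.6 266.4 41 190
```

```text
t: 4.55
position: [0.6143, 0.2651, 0.2401]
tcp_rot: [-3.142, 0.001, -2.971]
wrist_force: [1.1, 0.4, 0.1]
finger_gap: 0.999
4.55 [0.6143 0.2651 0.2401] [-3.1416e+00  6.0000e-04 -2.9712e+00]
g [ 0  0 36 17] z 0.075 c 500.7 32.1 dim 32.8 12.9 long-axis deg -80.3 fill 0.77 sep 0
g [ 0  0 36 17] z 0.042 c 496.2 10.3 dim 36.0 14.2 long-axis deg -80.3 fill 0.77 sep 0
g [349 101  61  70] z 0.075 c 558.8 378.6 dim 68.5 30.8 long-axis deg -16.4 fill 0.89 sep 0
g [349 101  61  70] z 0.042 c 560.0 390.9 dim 75.3 33.8 long-axis deg -16.4 fill 0.89 sep 0
g [226 128  59  90] z 0.075 c 612.8 266.0 dim 90.1 57.4 long-axis deg 9.9 fill 0.49 sep 0
g [226 128  59  90] z 0.042 c 619.3 267.2 dim 99.0 63.0 long-axis deg 9.9 fill 0.49 sep 0
t 4.6 shift [  0.7   1.2 199.2] turn -0.2 now [614.3 265.3 240.2] yaw -170.2 gap 91.9 F [ 0.3 -0.4  0.4]
```

```bash
python3 - <<'E'
from h import *
import pickle
c=pickle.load(open('pics/d2.pkl','rb'))
print('bottle cap',atz(c,[(190+680/4,330/4)],.145)*1000)
s=cam('scene');print('scene top z.15',atz(s,[(262,244)],.148)*1000)
print('button',atz(c,[(155/1.2,(323-300)/1.2)],.05)*1000, 'scene',atz(s,[(379,241)],.055)*1000)
E
python3 -m jog '[[[0,1,60,0,-1],[0,1,120,0,-1],[0,1,160,0,-1],[0,1,185,0,-1],[0,1,199,0,-1],[0,1,199,0,-1],[0,1,199,0,-1]]]'
```

```text
bottle cap [[709.39609775 286.47014012 145.        ]]
scene top z.15 [[709.37453472 291.93961514 148.        ]]
button [[388.50272643 381.40805446  50.        ]] scene [[385.52011906 378.63118467  55.        ]]
t: 5.48
position: [0.615, 0.2672, 0.0424]
tcp_rot: [3.141, 0.003, -2.967]
wrist_force: [-0.5, 0.4, 0.0]
finger_gap: 1.002
```

```bash
python3 -m jog '[[[0,0,0,0,0.3],[0,0,0,0,0.3],[0,0,0,0,0.3],[0,0,0,0,0.3],[0,0,-40,0,0.3],[0,0,-90,0,0.3],[0,0,-120,0,0.3],[0,0,-120,0,0.3]]]' 25; python3 nav.py 618.7 -81.7 160 173.5
```

```text
t: 6.48
position: [0.6156, 0.2675, 0.1637]
tcp_rot: [3.141, 0.006, -2.967]
wrist_force: [0.6, -0.6, -1.1]
finger_gap: 0.61
t 6.5 shift [  57.7 -344.4    3.2] turn 16.5 now [615.6 267.5 163.7] yaw -170.0 gap 56.2 F [ 0.6 -0.6 -1.1]
```

```bash
python3 -m jog '[[[8,-50,3,3,0.3],[16,-100,3,6,0.3],[24,-150,3,9,0.3],[32,-200,3,12,0.3],[40,-250,3,16,0.3],[48,-300,3,16,0.3],[56,-344,3,16,0.3],[56,-344,3,16.5,0.3],[56,-344,3,16.5,0.3],[56,-344,3,16.5,0.3]]]'; python3 shot.py k; python3 nav.py 620 -81.7 160 173.5
```

```text
t: 7.72
position: [0.618, -0.08, 0.1567]
tcp_rot: [3.141, -0.001, 3.03]
wrist_force: [0.7, 1.0, -0.3]
finger_gap: 0.61
7.725 [ 0.618  -0.08    0.1567] [ 3.1410e+00 -1.5000e-03  3.0298e+00]
t 7.8 shift [-2.  -1.4 -3. ] turn 0.1 now [618.1 -80.1 157. ] yaw 173.6 gap 56.1 F [ 0.9  0.1 -0.4]
```

View pics/k.png

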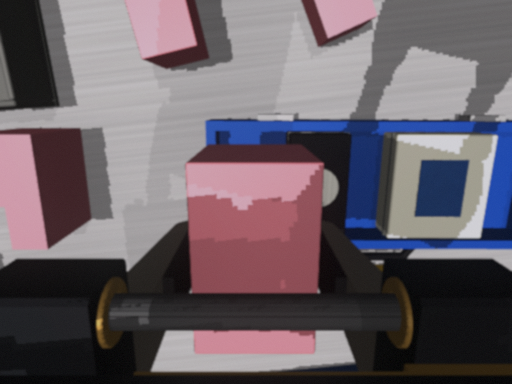

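Held thick block over the -y gap: top front edge (187..322,163), back edge (195..315,350); case corner (207,121).

Run:
```python
from h import *
import pickle
c=pickle.load(open('pics/k.pkl','rb'))
print(atz(c,[(187,163),(322,163),(195,350),(314,350)],.1907)*1000)
th=np.radians(-6.5);R=np.array([[np.cos(th),-np.sin(th)],[np.sin(th),np.cos(th)]])
for p in[(-56,-148),(-46,-78),(-46,-26),(-46,10),(-46,94),(46,94),(46,10)]:
    X=R@p+[631,26.6];print(p,proj(c,[[*X/1000,.041]]).round(1))
```

```text
[[ 569.67561371 -101.56482575  190.7       ]
 [ 575.72208884  -47.87270556  190.7       ]
 [ 656.27491831 -111.73557754  190.7       ]
 [ 662.45537034  -57.15671943  190.7       ]]
(-56, -148) [[204.4 121.4]]
(-46, -78) [[289.7 133.9]]
(-46, -26) [[352.7 134. ]]
(-46, 10) [[396.3 134. ]]
(-46, 94) [[498.1 134.2]]
(46, 94) [[480.2 238.6]]
(46, 10) [[385.8 238.5]]
```

```bash
python3 -m jog '[[[-2.7,-1.3,20,0,0.3],[-2.7,-1.3,45,0,0.3],[-2.7,-1.3,60,0,0.3],[-2.7,-1.3,68,0,0.3],[-2.7,-1.3,76,0,0.3],[-2.7,-1.3,84,0,0.3],[-2.7,-1.3,84,0,0.3]]]'; python3 nav.py 621 -81.7 50.4 173.5
```

```text
t: 8.65
position: [0.6206, -0.083, 0.0731]
tcp_rot: [3.141, -0.001, 3.028]
wrist_force: [0.5, -0.6, -0.1]
finger_gap: 0.608
t 8.7 shift [-0.2  1.3 22.7] turn -0.0 now [620.6 -83.   73.1] yaw 173.5 gap 56.0 F [ 0.5 -0.6 -0.1]
```

```bash
python3 -m jog '[[[0,1,5,0,0.3],[0,1,10,0,0.3],[0,1,15,0,0.3],[0,1,19,0,0.3],[0,1,22,0,0.3],[0,1,23,0,0.3],[0,1,23,0,0.3]]]'; python3 nav.py 621 -81.7 50.4 173.5
```

```text
t: 9.52
position: [0.6211, -0.0822, 0.0506]
tcp_rot: [-3.142, 0.0, 3.028]
wrist_force: [-0.0, -0.1, -0.1]
finger_gap: 0.605
t 9.5 shift [0.1 0.5 0.2] turn 0.0 now [621.1 -82.2  50.6] yaw 173.5 gap 55.7 F [-0.  -0.1 -0.1]
```

```bash
python3 -m jog '[[[0,0,0,0,-0.6],[0,0,0,0,-0.6],[0,0,0,0,-0.6],[0,0,-40,0,-0.6],[0,0,-90,0,-0.6],[0,0,-150,0,-1],[0,0,-190,0,-1],[0,0,-190,0,-1]]]'; python3 shot.py l; python3 tops.py l;python3 nav.py 465 -131.7 240 186.5
python3 - <<'E'
from h import *
import pickle
c=pickle.load(open('pics/d1.pkl','rb'));print('bin',atz(c,[(88,119),(229,125)],.06)*1000)
s=cam('side');print('bin side',atz(s,[(240,281),(314,243),(392,300),(318,358)],.06)*1000)
E
```

```text
t: 10.52
position: [0.6233, -0.0828, 0.2456]
tcp_rot: [-3.14, 0.009, 3.028]
wrist_force: [-0.1, 0.1, 0.1]
finger_gap: 0.999
10.525 [ 0.6233 -0.0828  0.2456] [-3.1397  0.0087  3.0282]
l [156   0  58  64] z 0.075 c 481.7 -129.9 dim 55.2 39.6 long-axis deg 6.9 fill 0.88 sep 0
l [156   0  58  64] z 0.042 c 474.6 -135.3 dim 60.5 43.4 long-axis deg 6.9 fill 0.88 sep 0
l [295   0  55  47] z 0.075 c 486.1 -5.1 dim 43.1 37.4 long-axis deg 16.8 fill 0.79 sep 0
l [295   0  55  47] z 0.042 c 479.5 1.6 dim 47.2 41.0 long-axis deg 16.8 fill 0.79 sep 0
l [ 32 118  69  90] z 0.075 c 593.0 -269.1 dim 90.5 57.2 long-axis deg -6.4 fill 0.79 sep 0
l [ 32 118  69  90] z 0.042 c 596.8 -288.0 dim 99.3 62.7 long-axis deg -6.4 fill 0.79 sep 0
l [227 125  58  90] z 0.075 c 621.5 -82.2 dim 91.7 57.3 long-axis deg -6.9 fill 0.42 sep 0
l [227 125  58  90] z 0.042 c 628.1 -82.9 dim 100.6 62.9 long-axis deg -6.9 fill 0.42 sep 0
t 10.6 shift [150.4 -66.7   2. ] turn -13.0 now [621.9 -82.4 242.4] yaw 173.5 gap 91.7 F [ 0.8  0.3 -0.4]
bin [[ 315.75174829 -241.60793459   60.        ]
 [ 534.46182102 -250.75576452   60.        ]]
bin side [[ 292.48654921 -270.4398161    60.        ]
 [ 521.18272524 -266.21058867   60.        ]
 [ 512.32603918 -497.60809114   60.        ]
 [ 289.64689186 -505.7152348    60.        ]]
```

View pics/l.png

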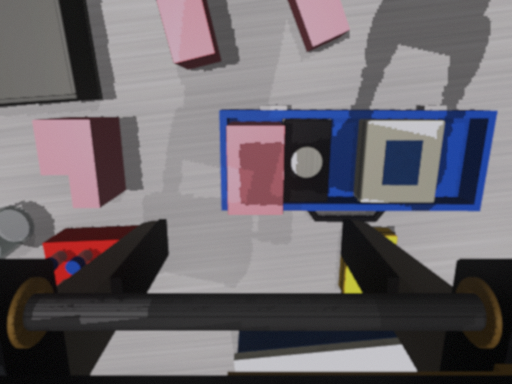

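Thick is seated in its gap (block at (256,170) flush along the case, boxes unmoved). Next mid.

```bash
python3 -m jog '[[[40,-18,2,-5,-1],[90,-40,2,-10,-1],[130,-60,2,-13,-1],[150,-67,2,-13,-1],[150,-67,2,-13,-1],[150,-67,2,-13,-1]]]'; python3 shot.py m; python3 tops.py m;python3 nav.py 465 -131.7 41 186.5
```

```text
t: 11.32
position: [0.4645, -0.1314, 0.2376]
tcp_rot: [3.14, -0.001, -3.028]
wrist_force: [0.9, 0.1, -0.6]
finger_gap: 1.001
11.325 [ 0.4645 -0.1314  0.2376] [ 3.1405e+00 -1.0000e-03 -3.0281e+00]
m [232 129  44  72] z 0.075 c 454.1 -132.8 dim 70.5 41.5 long-axis deg 6.5 fill 0.48 sep 0
m [232 129  44  72] z 0.042 c 459.8 -132.2 dim 77.5 45.6 long-axis deg 6.5 fill 0.48 sep 0
m [ 87 236  27  27] z 0.075 c 562.1 -282.1 dim 31.2 24.7 long-axis deg -6.6 fill 0.57 sep 0
m [ 87 236  27  27] z 0.042 c 578.5 -296.3 dim 34.3 27.1 long-axis deg -6.6 fill 0.57 sep 0
m [266 282  48  12] z 0.075 c 581.8 -79.3 dim 50.8 13.1 long-axis deg -83.6 fill 0.6 sep 0
m [266 282  48  12] z 0.042 c 600.2 -73.3 dim 55.9 14.4 long-axis deg -83.6 fill 0.6 sep 0
m [249 330  58  32] z 0.075 c 650.1 -84.0 dim 59.1 43.1 long-axis deg 83.9 fill 0.8 sep 0
m [249 330  58  32] z 0.042 c 675.3 -78.5 dim 64.9 47.4 long-axis deg 83.9 fill 0.8 sep 0
t 11.4 shift [ -0.3  -0.5 196.8] turn 0.0 now [ 464.8 -131.4  237.8] yaw -173.5 gap 92.0 F [-0.7 -0.8 -0.3]
```

View pics/m.png

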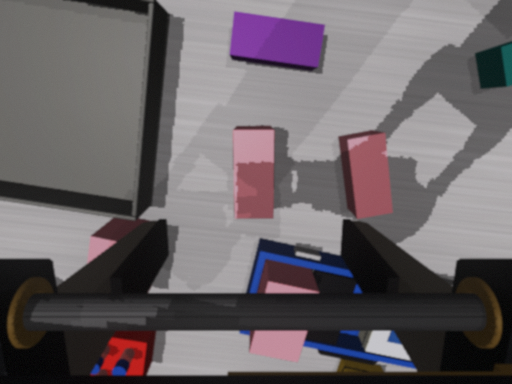

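Mid is a full rectangle at (233..273,127..218), half in shadow; low block at (367,175). Descend and grasp.

```bash
python3 -m jog '[[[0,-0.5,60,0,-1],[0,-0.5,120,0,-1],[0,-0.5,160,0,-1],[0,-0.5,185,0,-1],[0,-0.5,196,0,-1],[0,-0.5,196,0,-1],[0,-0.5,196,0,0.4],[0,-0.5,196,0,0.4],[0,-0.5,196,0,0.4],[0,-0.5,196,0,0.4],[0,-0.5,196,0,0.4],[0,-0.5,196,0,0.4]]]'; python3 nav.py 465 -131.7 41 186.5; python3 -m jog '[[[0,0,-40,0,0.4],[0,0,-90,0,0.4],[0,0,-130,0,0.4],[0,0,-130,0,0.4]]]'; python3 nav.py 644.2 142.8 160 173.5
```

```text
t: 12.88
position: [0.4645, -0.1322, 0.0426]
tcp_rot: [-3.142, 0.0, -3.028]
wrist_force: [0.0, 0.1, 1.0]
finger_gap: 0.433
t 12.9 shift [-0.6  0.5  1.6] turn 0.0 now [ 464.5 -132.2   42.6] yaw -173.5 gap 39.9 F [0.  0.1 1. ]
t: 13.38
position: [0.4666, -0.1334, 0.176]
tcp_rot: [-3.137, 0.006, -3.028]
wrist_force: [-0.1, 0.7, -1.2]
finger_gap: 0.432
t 13.4 shift [-207.7  254.4   16.1] turn 13.0 now [ 466.6 -133.4  176. ] yaw -173.5 gap 39.8 F [-0.1  0.7 -1.2]
```

```bash
python3 -m jog '[[[-30,36,0,3,0.4],[-60,73,0,6,0.4],[-95,116,0,9,0.4],[-130,159,5,11,0.4],[-165,202,10,13,0.4],[-195,240,16,13,0.4],[-207,254,16,13,0.4],[-207,254,16,13,0.4],[-207,254,16,13,0.4]]]'; python3 shot.py n; python3 nav.py 644.2 142.8 160 173.5
```

```text
t: 14.5
position: [0.6404, 0.1428, 0.1553]
tcp_rot: [-3.141, -0.002, 3.028]
wrist_force: [0.2, 0.5, -0.5]
finger_gap: 0.435
14.5 [0.6404 0.1428 0.1553] [-3.1409e+00 -2.3000e-03  3.0276e+00]
t 14.6 shift [-3.5  0.6 -4.2] turn -0.1 now [640.6 142.6 155.8] yaw 173.4 gap 39.9 F [ 0.6 -1.  -0.8]
```

View pics/n.png

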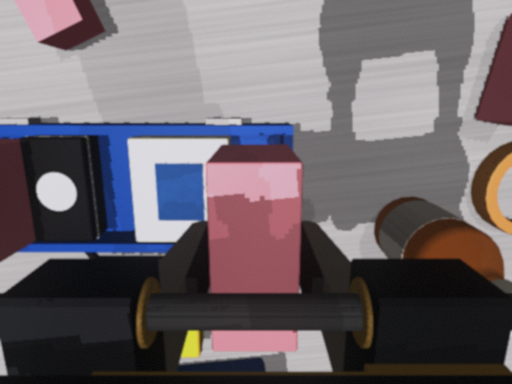

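```bash
cat > chk.py <<'E'
from h import *
import pickle,sys
c=pickle.load(open(f'pics/{sys.argv[1]}.pkl','rb'));uv=eval(sys.argv[2]);X=atz(c,uv,float(sys.argv[3]))*1000;print(X.round(1),X.mean(0))
th=np.radians(-6.5);R=np.array([[np.cos(th),-np.sin(th)],[np.sin(th),np.cos(th)]])
for p in[(-56,148),(-46,-78),(-46,-26),(-46,10),(-46,94),(46,-26),(46,10)]:
    print(p,proj(c,[[*(R@p+[631,26.6])/1000,.041]]).round(1))
E
python3 chk.py n '[(206,163),(302,163),(211,350),(297,350)]' .188
```

```text
[[593.2 128.7 188. ]
 [597.6 167.2 188. ]
 [680.5 118.  188. ]
 [685.1 157.8 188. ]] [639.07738459 142.93906412 188.        ]
(-56, 148) [[292.7 125.3]]
(-46, -78) [[ 17.8 137.9]]
(-46, -26) [[ 80.9 137.8]]
(-46, 10) [[124.7 137.8]]
(-46, 94) [[226.8 137.7]]
(46, -26) [[ 93.6 242.3]]
(46, 10) [[134.2 242.2]]
```

```bash
python3 chk.py l '[(230,125)]' .083|tail -7
python3 - <<'E'
import cv2,numpy as np
a=cv2.imread('pics/l.png')[95:225,200:510];b=cv2.imread('pics/n.png')[105:265,0:310]
f=lambda i:cv2.resize(i,None,fx=2.2,fy=2.2,interpolation=2)
cv2.imwrite('pics/o.png',cv2.resize(np.vstack([a,b]),None,fx=2,fy=2,interpolation=2))
E
```

```text
(-56, 148) [[497.2 110.2]]
(-46, -78) [[283.9 119.9]]
(-46, -26) [[332.6 119.8]]
(-46, 10) [[366.3 119.8]]
(-46, 94) [[444.9 119.8]]
(46, -26) [[327.9 202.4]]
(46, 10) [[359.6 202.4]]
```

View pics/o.png

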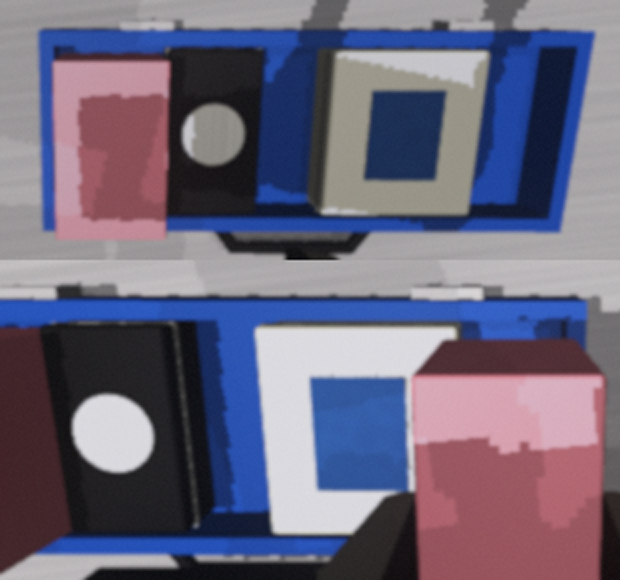

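```bash
python3 -m jog '[[[-4.3,0.5,20,0,0.4],[-4.3,0.5,45,0,0.4],[-4.3,0.5,60,0,0.4],[-4.3,0.5,68,0,0.4],[-4.3,0.5,76,0,0.4],[-4.3,0.5,83,0,0.4],[-4.3,0.5,83,0,0.4]]]'; python3 nav.py 645 142.8 50.6 173.5
```

```text
t: 15.42
position: [0.6455, 0.1436, 0.0732]
tcp_rot: [-3.142, -0.001, 3.028]
wrist_force: [-0.6, 0.6, -0.8]
finger_gap: 0.435
t 15.4 shift [ 0.4 -0.9 22.6] turn 0.0 now [645.5 143.6  73.2] yaw 173.5 gap 40.0 F [-0.6  0.6 -0.8]
```

```bash
python3 -m jog '[[[0.4,-0.8,5,0,0.4],[0.4,-0.8,10,0,0.4],[0.4,-0.8,15,0,0.4],[0.4,-0.8,19,0,0.4],[0.4,-0.8,22,0,0.4],[0.4,-0.8,23,0,0.4],[0.4,-0.8,23,0,0.4]]]'; python3 -m jog '[[[0,0,0,0,-0.3],[0,0,0,0,-0.3],[0,0,0,0,-0.3],[0,0,-40,0,-0.3],[0,0,-90,0,-0.6],[0,0,-150,0,-1],[0,0,-190,0,-1],[0,0,-190,0,-1]]]'; python3 shot.py p; python3 tops.py p;python3 nav.py 572 378 240 165
```

```text
t: 16.3
position: [0.6454, 0.1429, 0.0507]
tcp_rot: [3.142, 0.0, 3.028]
wrist_force: [-0.6, 1.1, -1.5]
finger_gap: 0.436
t: 17.3
position: [0.6476, 0.143, 0.2457]
tcp_rot: [3.14, 0.009, 3.028]
wrist_force: [0.6, -0.4, -0.2]
finger_gap: 0.998
17.3 [0.6476 0.143  0.2457] [3.1402 0.0089 3.0282]
p [64  0 59 48] z 0.075 c 487.4 15.5 dim 43.7 36.9 long-axis deg 17.3 fill 0.8 sep 0
p [64  0 59 48] z 0.042 c 478.5 2.4 dim 47.9 40.5 long-axis deg 17.3 fill 0.8 sep 0
p [462   9  50 106] z 0.075 c 569.8 375.2 dim 91.1 29.8 long-axis deg -16.3 fill 0.87 sep 0
p [462   9  50 106] z 0.042 c 569.0 397.0 dim 100.0 32.7 long-axis deg -16.3 fill 0.87 sep 0
p [233 125  42  91] z 0.075 c 646.3 142.7 dim 92.5 40.8 long-axis deg -6.5 fill 0.36 sep 0
p [233 125  42  91] z 0.042 c 652.9 141.9 dim 101.5 44.8 long-axis deg -6.5 fill 0.36 sep 0
p [  0 126  59  91] z 0.075 c 621.0 -87.3 dim 92.5 57.1 long-axis deg -6.6 fill 0.89 sep 0
p [  0 126  59  91] z 0.042 c 625.2 -110.5 dim 101.5 62.6 long-axis deg -6.6 fill 0.89 sep 0
t 17.4 shift [100.3 225.2   2.1] turn 8.5 now [646.1 142.9 242.4] yaw 173.5 gap 92.1 F [ 0.3  0.6 -0.1]
```

```bash
python3 -m jog '[[[20,45,0,3,-1],[40,90,0,6,-1],[60,135,0,10,-1],[80,180,0,10,-1],[95,210,0,10,-1],[102,222,0,10,-1],[102,222,0,10,-1],[102,222,0,10,-1]]]'; python3 shot.py q; python3 tops.py q;python3 nav.py 569.8 375.2 41 163.7
```

```text
t: 18.35
position: [0.5695, 0.3736, 0.24]
tcp_rot: [-3.141, -0.0, 2.852]
wrist_force: [-0.1, -0.3, 0.0]
finger_gap: 1.0
18.35 [0.5695 0.3736 0.24  ] [-3.1406e+00 -3.0000e-04  2.8522e+00]
q [241 194  31  24] z 0.075 c 600.1 366.3 dim 30.7 24.4 long-axis deg 73.4 fill 0.96 sep 0
q [241 194  31  24] z 0.042 c 609.5 363.6 dim 33.8 26.8 long-axis deg 73.4 fill 0.96 sep 0
q [ 54 264  22  21] z 0.075 c 615.0 148.3 dim 23.4 23.3 long-axis deg -16.0 fill 0.67 sep 0
q [ 54 264  22  21] z 0.042 c 625.9 124.2 dim 25.7 25.6 long-axis deg -16.0 fill 0.67 sep 0
t 18.4 shift [  0.3   1.7 199.3] turn -0.3 now [569.7 373.5 240.3] yaw 163.4 gap 92.1 F [0.3 0.1 0.8]
```

```bash
python3 -m jog '[[[0,1.5,60,0,-1],[0,1.5,120,0,-1],[0,1.5,160,0,-1],[0,1.5,185,0,-1],[0,1.5,199,0,-1],[0,1.5,199,0,-1],[0,1.5,199,0,0.6],[0,1.5,199,0,0.6],[0,1.5,199,0,0.6],[0,1.5,199,0,0.6],[0,1.5,199,0,0.6],[0,1.5,199,0,0.6]]]'; python3 nav.py 569.8 375.2 41 163.7; python3 -m jog '[[[0,0,-40,0,0.6],[0,0,-90,0,0.6],[0,0,-150,0,0.6],[0,0,-150,0,0.6]]]'; python3 nav.py 631 18.7 160 173.5
```

```text
t: 19.9
position: [0.5694, 0.3764, 0.0416]
tcp_rot: [-3.142, -0.0, 2.854]
wrist_force: [0.1, 0.0, -0.4]
finger_gap: 0.371
t 19.9 shift [-0.7 -1.   0.6] turn -0.2 now [569.4 376.4  41.6] yaw 163.5 gap 34.1 F [ 0.1  0.  -0.4]
t: 20.4
position: [0.5728, 0.378, 0.199]
tcp_rot: [3.134, 0.01, 2.854]
wrist_force: [-0.2, 1.1, -1.1]
finger_gap: 0.328
t 20.4 shift [-157.4 -328.3   37.9] turn -10.0 now [572.8 378.  199. ] yaw 163.5 gap 30.2 F [-0.2  1.1 -1.1]
```

```bash
python3 -m jog '[[[-22,-47,0,-2,0.6],[-45,-94,0,-4,0.6],[-68,-141,10,-6,0.6],[-90,-188,15,-8,0.6],[-113,-235,20,-10,0.6],[-136,-282,30,-10,0.6],[-155,-322,38,-10,0.6],[-157.5,-328.5,38,-10,0.6],[-157.5,-328.5,38,-10,0.6],[-157.5,-328.5,38,-10,0.6]]]'; python3 shot.py r; python3 nav.py 630.1 18.7 160 173.5
```

```text
t: 21.65
position: [0.6269, 0.0182, 0.1535]
tcp_rot: [3.141, -0.0, 3.03]
wrist_force: [0.7, 0.2, -0.5]
finger_gap: 0.328
21.65 [0.6269 0.0182 0.1535] [ 3.1412e+00 -3.0000e-04  3.0297e+00]
t 21.7 shift [-3.   0.9 -6.4] turn 0.1 now [627.   18.2 153.6] yaw 173.6 gap 29.8 F [ 0.6  0.1 -1.1]
```

View pics/r.png

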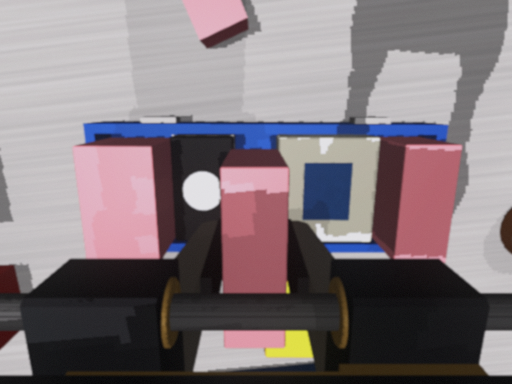

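```bash
for z in .182 .187; do python3 chk.py r '[(221,167),(288,167),(225,345),(285,345)]' $z | head -4; done
```

```text
[[ 5.826e+02  9.300e+00  1.820e+02]
 [ 5.858e+02  3.710e+01  1.820e+02]
 [ 6.684e+02 -5.000e-01  1.820e+02]
 [ 6.716e+02  2.800e+01  1.820e+02]] [627.09623409  18.47387606 182.        ]
[[5.818e+02 9.900e+00 1.870e+02]
 [5.848e+02 3.670e+01 1.870e+02]
 [6.645e+02 4.000e-01 1.870e+02]
 [6.676e+02 2.800e+01 1.870e+02]] [624.68893948  18.73187802 187.        ]
```

```bash
python3 chk.py r '[(221,167),(288,167),(225,345),(285,345)]' .176 | tail -9; python3 -m jog '[[[-0.5,0.5,20,0,0.6],[-0.5,0.5,40,0,0.6],[-0.5,0.5,50,0,0.6],[-0.5,0.5,58,0,0.6],[-0.5,0.5,66,0,0.6],[-0.5,0.5,72,0,0.6],[-0.5,0.5,72,0,0.6]]]'; python3 nav.py 630.1 18.7 59 173.5
```

```text
[673.   -1.6 176. ]
 [676.4  28.1 176. ]] [629.98498763  18.16427371 176.        ]
(-56, 148) [[447.6 124.5]]
(-46, -78) [[169.3 136.6]]
(-46, -26) [[233.  136.7]]
(-46, 10) [[277.1 136.8]]
(-46, 94) [[379.9 136.9]]
(46, -26) [[234.5 241.9]]
(46, 10) [[275.3 241.9]]
t: 22.58
position: [0.6275, 0.0171, 0.0812]
tcp_rot: [3.142, -0.001, 3.028]
wrist_force: [-0.8, -0.0, -0.2]
finger_gap: 0.323
t 22.6 shift [-2.4  1.8 22.2] turn -0.0 now [627.5  17.1  81.2] yaw 173.5 gap 29.7 F [-0.8 -0.  -0.2]
```

```bash
python3 -m jog '[[[0,1.3,4,0,0.6],[0,1.3,8,0,0.6],[0,1.3,12,0,0.6],[0,1.3,16,0,0.6],[0,1.3,19,0,0.6],[0,1.3,19,0,0.6]]]'; python3 nav.py 628 18.4 59 173.5
```

```text
t: 23.32
position: [0.6277, 0.0184, 0.0623]
tcp_rot: [3.142, -0.001, 3.028]
wrist_force: [0.4, -0.3, -0.4]
finger_gap: 0.321
t 23.3 shift [-0.3  0.   3.3] turn 0.0 now [627.7  18.4  62.3] yaw 173.5 gap 29.5 F [ 0.4 -0.3 -0.4]
```

```bash
python3 -m jog '[[[0,0,2,0,0.6],[0,0,4,0,0.6],[0,0,4,0,0.6]]]'; python3 nav.py 628 18.4 59 173.5
```

```text
t: 23.7
position: [0.6277, 0.0184, 0.0584]
tcp_rot: [-3.142, -0.0, 3.028]
wrist_force: [-0.1, -0.1, -0.8]
finger_gap: 0.329
t 23.7 shift [-0.3  0.  -0.6] turn -0.0 now [627.7  18.4  58.4] yaw 173.5 gap 30.3 F [-0.1 -0.1 -0.8]
```

Release here, back off, and look.

```bash
python3 -m jog '[[[0,0,1,0,0.6],[0,0,1,0,-0.1],[0,0,1,0,-0.1],[0,0,1,0,-0.1],[0,0,-40,0,-0.1],[0,0,-90,0,-0.6],[0,0,-150,0,-1],[0,0,-182,0,-1],[0,0,-182,0,-1]]]'; python3 shot.py u; python3 tops.py u;python3 nav.py 458 -4 190 196.8
python3 - <<'E'
from h import *
im=grab_frame('scene');cv2.imwrite('pics/u2.png',im)
b=grab_frame('side');cv2.imwrite('pics/u3.png',b)
a=cv2.resize(im[160:270,170:330],None,fx=4,fy=4,interpolation=2);b=cv2.resize(b[140:290,190:390],(640,480)[:2],interpolation=2)[:,:]
cv2.imwrite('pics/u4.png',a);
E
```

```text
t: 24.82
position: [0.6298, 0.0181, 0.2444]
tcp_rot: [-3.141, 0.007, 3.028]
wrist_force: [-0.4, -0.1, -0.4]
finger_gap: 0.959
24.825 [0.6298 0.0181 0.2444] [-3.1412  0.0071  3.0282]
u [190   0  59  52] z 0.075 c 484.0 3.9 dim 47.9 37.8 long-axis deg 17.2 fill 0.8 sep 0
u [190   0  59  52] z 0.042 c 476.5 1.7 dim 52.5 41.4 long-axis deg 17.2 fill 0.8 sep 0
u [121 130  63  91] z 0.075 c 621.6 -84.0 dim 92.8 57.8 long-axis deg -7.0 fill 0.96 sep 0
u [121 130  63  91] z 0.042 c 627.5 -94.7 dim 101.8 63.5 long-axis deg -7.0 fill 0.96 sep 0
u [239 130  32  15] z 0.075 c 593.7 22.6 dim 30.5 13.6 long-axis deg 83.5 fill 0.9 sep 0
u [239 130  32  15] z 0.042 c 597.0 22.3 dim 33.5 15.0 long-axis deg 83.5 fill 0.9 sep 0
u [239 205  31  14] z 0.075 c 669.9 13.5 dim 31.3 14.1 long-axis deg 83.5 fill 0.88 sep 0
u [239 205  31  14] z 0.042 c 680.5 12.2 dim 34.3 15.5 long-axis deg 83.5 fill 0.88 sep 0
t 24.9 shift [166.9 -41.5  51. ] turn -23.3 now [628.4  18.4 241.4] yaw 173.5 gap 91.4 F [ 0.   0.9 -0.5]
```

View pics/u4.png

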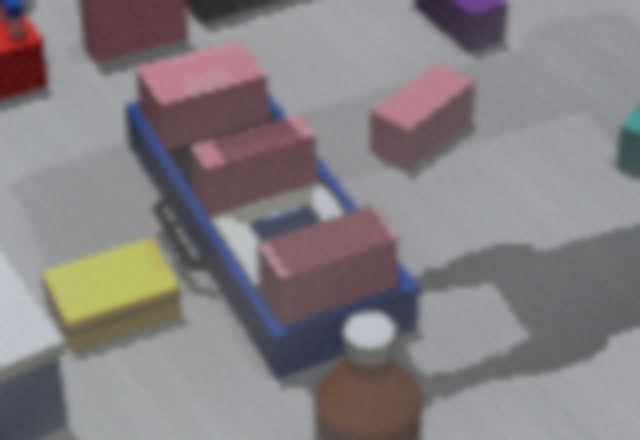

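All three blocks stand at equal height in the case, boxes in place. Now the low block.

```bash
python3 -m jog '[[[30,-8,0,-5,-1],[70,-18,0,-10,-1],[110,-28,20,-16,-1],[145,-36,35,-23,-1],[167,-41.5,51,-23.3,-1],[167,-41.5,51,-23.3,-1],[167,-41.5,51,-23.3,-1]]]'; python3 shot.py v; python3 tops.py v;python3 nav.py 458.3 -3.6 11 196.9
```

```text
t: 25.85
position: [0.4578, -0.0039, 0.1895]
tcp_rot: [3.141, -0.0, -2.849]
wrist_force: [0.1, 0.1, 0.1]
finger_gap: 0.999
25.85 [ 0.4578 -0.0039  0.1895] [ 3.1414 -0.     -2.8487]
v [231 130  45  52] z 0.075 c 432.4 -12.0 dim 43.2 36.4 long-axis deg 17.4 fill 0.87 sep 0
v [231 130  45  52] z 0.042 c 437.0 -10.7 dim 48.2 40.6 long-axis deg 17.4 fill 0.87 sep 0
v [ 98 330  56  46] z 0.075 c 645.5 -76.4 dim 57.0 40.7 long-axis deg -7.3 fill 0.78 sep 0
v [ 98 330  56  46] z 0.042 c 674.8 -82.6 dim 63.6 45.4 long-axis deg -7.3 fill 0.78 sep 0
v [204 330  52  46] z 0.075 c 623.9 21.0 dim 65.2 30.5 long-axis deg -6.3 fill 0.79 sep 0
v [204 330  52  46] z 0.042 c 650.7 26.2 dim 72.7 34.0 long-axis deg -6.3 fill 0.79 sep 0
t 25.9 shift [-1.000e-01  4.000e-01  1.789e+02] turn -0.1 now [458.2  -4.  189.9] yaw -163.2 gap 92.1 F [ 1.7  0.4 -0.5]
```

```bash
python3 -m jog '[[[0,0,60,0,-1],[0,0,110,0,-0.6],[0,0,150,0,-0.6],[0,0,168,0,-0.6],[0,0,178,0,-0.6],[0,0,178,0,0.5],[0,0,178,0,0.5],[0,0,178,0,0.5],[0,0,178,0,0.5],[0,0,178,0,0.5],[0,0,178,0,0.5],[0,0,178,0,0.5]]]' 25; python3 nav.py 458 -4 11 197;python3 -m jog '[[[0,0,-40,0,0.5],[0,0,-90,0,0.5],[0,0,-140,0,0.5],[0,0,-140,0,0.5]]]'; python3 nav.py 420 -420 150 177.6
```

```text
t: 27.4
position: [0.4579, -0.0041, 0.0124]
tcp_rot: [-3.141, 0.001, -2.848]
wrist_force: [-0.9, -0.1, 5.9]
finger_gap: 0.431
t 27.4 shift [-0.1  0.1  1.4] turn -0.2 now [457.9  -4.1  12.4] yaw -163.2 gap 39.7 F [-0.9 -0.1  5.9]
t: 27.9
position: [0.4601, -0.0047, 0.1556]
tcp_rot: [-3.137, 0.007, -2.848]
wrist_force: [0.3, -0.1, -0.7]
finger_gap: 0.432
t 27.9 shift [ 158.5 -386.     6.3] turn 19.2 now [460.1  -4.7 155.6] yaw -163.2 gap 39.8 F [ 0.3 -0.1 -0.7]
```

```bash
python3 -m jog '[[[18,-43,0,2,0.5],[36,-88,0,5,0.5],[54,-131,0,8,0.5],[72,-175,0,11,0.5],[90,-219,0,14,0.5],[108,-263,0,17,0.5],[126,-307,0,19,0.5],[144,-351,0,19,0.5],[158.5,-386,0,19,0.5],[158.5,-386,0,19,0.5],[158.5,-386,0,19,0.5]]]'; python3 shot.py w; python3 nav.py 420 -420 22 177.6
```

```text
t: 29.28
position: [0.4166, -0.4178, 0.1498]
tcp_rot: [3.139, -0.002, 3.103]
wrist_force: [-0.3, 0.2, -1.2]
finger_gap: 0.432
29.275 [ 0.4166 -0.4178  0.1498] [ 3.1386e+00 -1.7000e-03  3.1031e+00]
t 29.3 shift [ -3.4  -2.6 128.2] turn 0.2 now [ 416.9 -417.6  150.2] yaw 177.8 gap 40.0 F [-0.6 -0.4 -1.1]
```

View pics/w.png

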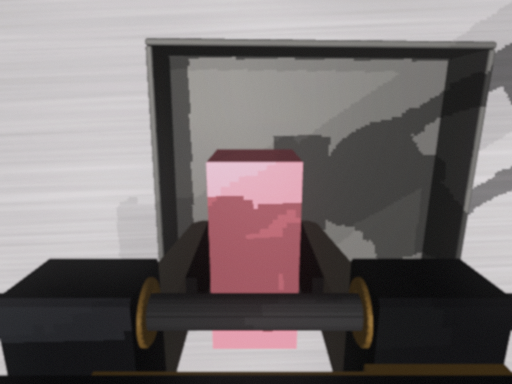

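Run:
```python
from h import *
import pickle
c=pickle.load(open('pics/w.pkl','rb'));print(atz(c,[(148,41),(494,45),(468,212)],.06)*1000)
```

```text
[[ 301.9114456  -487.69470577   60.        ]
 [ 313.85816538 -243.52758949   60.        ]
 [ 437.49220885 -248.11774666   60.        ]]
```

Bin centre about (418,-371); block hangs inside it. Lower and release.

```bash
python3 -m jog '[[[-3,-2,40,0,0.5],[-3,-2,80,0,0.5],[-3,-2,110,0,0.5],[-3,-2,122,0,0.5],[-3,-2,130,0,0.5],[-3,-2,130,0,0],[-3,-2,130,0,-0.1],[-3,-2,130,0,-0.1],[-3,-2,90,0,-0.1],[-3,-2,40,0,-0.1],[-3,-2,-20,0,-1],[-3,-2,-50,0,-1]]]'; python3 nav.py 585 -266 240 173.5
```

```text
t: 30.82
position: [0.421, -0.4229, 0.2065]
tcp_rot: [-3.136, 0.004, 3.103]
wrist_force: [0.0, -0.8, -0.5]
finger_gap: 0.746
t 30.8 shift [-158.   162.9  -33.8] turn 4.3 now [ 421.  -422.9  206.5] yaw 177.8 gap 68.7 F [ 0.  -0.8 -0.5]
```

```bash
python3 -m jog '[[[-20,20,-34,2,-0.7],[-50,52,-34,4,-0.7],[-90,93,-34,4,-0.7],[-125,129,-34,4,-0.7],[-149,162,-34,4,-0.7],[-149,162,-34,4,-0.7],[-149,162,-34,4,-0.7]]]'; python3 shot.py x; python3 tops.py x;python3 nav.py 576.2 -267.2 41 173.6
python3 - <<'E'
from h import *
import pickle
c=pickle.load(open('pics/d1.pkl','rb'));print('beaker',atz(c,[(312,217)],.07)*1000)
E
```

```text
t: 31.7
position: [0.5748, -0.2658, 0.2358]
tcp_rot: [-3.141, 0.0, 3.033]
wrist_force: [0.8, 0.2, -0.4]
finger_gap: 0.851
31.7 [ 0.5748 -0.2658  0.2358] [-3.1409  0.      3.0333]
x [51  0 56 83] z 0.075 c 434.7 -408.0 dim 69.1 38.2 long-axis deg -1.9 fill 0.95 sep 0
x [51  0 56 83] z 0.042 c 427.5 -423.0 dim 75.9 42.0 long-axis deg -1.9 fill 0.95 sep 0
x [224 150  17  56] z 0.075 c 574.3 -287.5 dim 55.6 16.0 long-axis deg -7.4 fill 0.89 sep 0
x [224 150  17  56] z 0.042 c 581.0 -290.4 dim 61.2 17.6 long-axis deg -7.4 fill 0.89 sep 0
x [418 170  62  77] z 0.075 c 629.5 -75.5 dim 80.0 51.4 long-axis deg -6.3 fill 0.39 sep 0
x [418 170  62  77] z 0.042 c 641.8 -57.2 dim 88.0 56.5 long-axis deg -6.3 fill 0.39 sep 0
x [252 208  30  31] z 0.075 c 624.7 -258.7 dim 32.3 29.3 long-axis deg -6.3 fill 0.95 sep 0
x [252 208  30  31] z 0.042 c 636.4 -258.7 dim 35.5 32.2 long-axis deg -6.3 fill 0.95 sep 0
t 31.8 shift [ -1.8  -0.8 194.8] turn 0.1 now [ 574.5 -266.1  235.8] yaw 173.7 gap 78.2 F [ 0.4 -0.2 -0.4]
beaker [[ 668.0183562  -397.85545399   70.        ]]
```

```bash
python3 -m jog '[[[-1.5,-0.8,60,0,-0.7],[-1.5,-0.8,120,0,-0.7],[-1.5,-0.8,165,0,-0.7],[-1.5,-0.8,185,0,-0.7],[-1.5,-0.8,194,0,-0.7],[-1.5,-0.8,194,0,-0.7],[-1.5,-0.8,194,0,0.3],[-1.5,-0.8,194,0,0.3],[-1.5,-0.8,194,0,0.3],[-1.5,-0.8,194,0,0.3],[-1.5,-0.8,194,0,0.3]]]' 25; python3 nav.py 576.2 -267.2 41 173.6;python3 -m jog '[[[0,0,-40,0,0.3],[0,0,-90,0,0.3],[0,0,-130,0,0.3],[0,0,-130,0,0.3]]]'; python3 nav.py 405 -318 165 177.6
```

```text
t: 33.12
position: [0.5772, -0.2666, 0.0428]
tcp_rot: [-3.141, 0.002, 3.033]
wrist_force: [-0.9, 0.9, 6.5]
finger_gap: 0.606
t 33.1 shift [ 1.  -0.7  1.8] turn 0.2 now [ 577.2 -266.6   42.8] yaw 173.8 gap 55.7 F [-0.9  0.9  6.5]
t: 33.62
position: [0.5785, -0.2674, 0.1756]
tcp_rot: [-3.138, 0.006, 3.034]
wrist_force: [-0.7, 0.8, 0.1]
finger_gap: 0.606
t 33.6 shift [167.1 -68.9   9.7] turn -3.8 now [ 578.5 -267.4  175.6] yaw 173.8 gap 55.8 F [-0.7  0.8  0.1]
```

```bash
python3 -m jog '[[[35,-14,0,-2,0.3],[75,-31,0,-4,0.3],[115,-47,0,-4,0.3],[150,-62,0,-4,0.3],[167,-69,0,-4,0.3],[167,-69,0,-4,0.3]]]';python3 nav.py 405 -318 49 177.6;  python3 -m jog '[[[0,0,40,0,0.3],[0,0,80,0,0.3],[0,0,105,0,0.3],[0,0,118,0,0.3],[0,0,124,0,0.3],[0,0,124,0,0.1],[0,0,124,0,0.05],[0,0,124,0,0.05],[0,0,80,0,0.05],[0,0,30,0,0.05],[0,0,-40,0,0.05],[0,0,-60,0,0.05]]]'; python3 nav.py 387 380 170 90;python3 shot.py y; python3 tops.py y
```

```text
t: 34.38
position: [0.4024, -0.3165, 0.1706]
tcp_rot: [3.14, -0.001, 3.102]
wrist_force: [0.5, 1.1, -0.1]
finger_gap: 0.607
t 34.4 shift [ -2.7  -1.6 121.6] turn 0.1 now [ 402.4 -316.5  170.6] yaw 177.7 gap 55.9 F [ 0.5  1.1 -0.1]
t: 35.88
position: [0.4042, -0.3181, 0.2362]
tcp_rot: [-3.136, 0.005, 3.103]
wrist_force: [0.6, -0.5, -1.1]
finger_gap: 0.604
t 35.9 shift [ 44.2 697.3  62.4] turn 87.8 now [ 404.2 -318.1  236.2] yaw 177.8 gap 55.5 F [ 0.6 -0.5 -1.1]
35.875 [ 0.4042 -0.3181  0.2362] [-3.1363  0.0045  3.1032]
y [139 144  43  85] z 0.075 c 412.9 -412.2 dim 86.1 38.7 long-axis deg -2.9 fill 0.94 sep 0
y [139 144  43  85] z 0.042 c 420.7 -422.0 dim 94.6 42.6 long-axis deg -2.9 fill 0.94 sep 0
y [254 330  61  42] z 0.075 c 607.7 -293.0 dim 67.7 54.3 long-axis deg 87.8 fill 0.89 sep 0
y [254 330  61  42] z 0.042 c 634.9 -290.9 dim 74.4 59.7 long-axis deg 87.8 fill 0.89 sep 0
```

Still holding (I gave too small an opening); go back down and release properly.

```bash
python3 -m jog '[[[0,0,60,0,0.3],[0,0,115,0,0.3],[0,0,155,0,0.3],[0,0,175,0,0.3],[0,0,186,0,0.3],[0,0,186,0,-0.5],[0,0,186,0,-0.5],[0,0,186,0,-0.5],[0,0,140,0,-0.5],[0,0,90,0,-0.5],[0,0,30,0,-0.5],[0,0,0,0,-0.5]]]'; python3 nav.py 387 380 170 90;python3 shot.py z; python3 tops.py z
```

```text
t: 37.42
position: [0.404, -0.3179, 0.2358]
tcp_rot: [-3.137, 0.004, 3.103]
wrist_force: [0.2, 0.7, -0.3]
finger_gap: 0.748
t 37.4 shift [ 44.  697.1  62.4] turn 87.8 now [ 404.  -317.9  235.8] yaw 177.8 gap 68.8 F [ 0.2  0.7 -0.3]
37.425 [ 0.404  -0.3179  0.2358] [-3.1369  0.004   3.1032]
z [138 145  43  84] z 0.075 c 413.0 -412.2 dim 84.9 38.8 long-axis deg -2.7 fill 0.91 sep 0
z [138 145  43  84] z 0.042 c 420.7 -422.0 dim 93.4 42.7 long-axis deg -2.7 fill 0.91 sep 0
z [229 144  60  58] z 0.075 c 401.8 -314.7 dim 57.7 56.9 long-axis deg -3.3 fill 0.22 sep 0
z [229 144  60  58] z 0.042 c 408.5 -314.7 dim 63.5 62.6 long-axis deg -3.3 fill 0.22 sep 0
z [257 213  31  22] z 0.075 c 454.6 -302.4 dim 30.4 22.6 long-axis deg 87.9 fill 0.92 sep 0
z [257 213  31  22] z 0.042 c 466.5 -301.2 dim 33.5 24.9 long-axis deg 87.9 fill 0.92 sep 0
```

View pics/z.png

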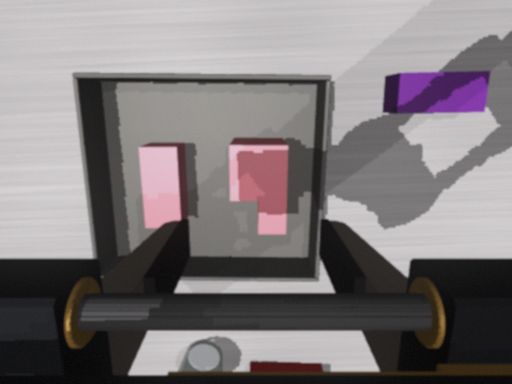

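Both rejects lie flat in the bin. Re-check the case before pressing.

```bash
python3 nav.py 600 18 245 173.5; python3 -m jog '[[[-28,45,0,1,-1],[-56,90,0,2,-1],[-84,140,0,4,-1],[-112,190,0,4,-1],[-140,240,0,4,-1],[-168,290,0,4,-1],[-185,330,-10,4,-1],[-209,328,-10,4.2,-1],[-209,328,-10,4.2,-1],[-209,328,-10,4.2,-1]]]'; python3 shot.py aa; python3 tops.py aa | grep 0.075; python3 chk.py aa '[(230,125)]' .083|tail -7
```

```text
t 37.5 shift [-182.   344.3   -7.6] turn 4.3 now [ 405.  -319.1  239. ] yaw 177.8 gap 69.0 F [ 1.  -1.4  2. ]
t: 38.72
position: [0.6237, 0.0027, 0.2409]
tcp_rot: [3.142, -0.001, 3.029]
wrist_force: [-0.8, -0.7, -0.8]
finger_gap: 1.001
38.725 [0.6237 0.0027 0.2409] [ 3.1415e+00 -1.5000e-03  3.0294e+00]
aa [136 137  63  90] z 0.075 c 621.6 -83.8 dim 91.6 58.0 long-axis deg -6.7 fill 0.94 sep 0
aa [255 136  32  16] z 0.075 c 594.0 22.4 dim 30.4 14.6 long-axis deg 83.6 fill 0.67 sep 0
aa [255 205  31  21] z 0.075 c 666.8 14.5 dim 31.0 21.6 long-axis deg 83.6 fill 0.77 sep 0
(-56, 148) [[417.  121.5]]
(-46, -78) [[203.9 130.9]]
(-46, -26) [[252.7 130.9]]
(-46, 10) [[286.5 131. ]]
(-46, 94) [[365.3 131. ]]
(46, -26) [[252.7 213.3]]
(46, 10) [[284.5 213.4]]
```

```bash
python3 - <<'E'
from h import *
im=cv2.imread('pics/aa.png')
h=cv2.cvtColor(im,cv2.COLOR_BGR2HSV)
for v in(145,205):
    r=h[v].astype(int); lab=''.join('B' if 100<p[0]<130 and p[1]>120 else 'k' if p[2]<60 else 'P' if p[0]>155 and p[1]>30 else 'w' for p in r)
    import itertools; u=0;o=[]
    for k,g in itertools.groupby(lab[120:440]):
        n=len(list(g));
        if n>2:o.append((k,120+u,120+u+n))
        u+=n
    print(v,o)
E
python3 nav.py 387 380 170 90
```

```text
145 [('w', 120, 137), ('P', 137, 197), ('k', 197, 252), ('P', 255, 287), ('w', 287, 366), ('k', 366, 381), ('P', 381, 425), ('w', 425, 440)]
205 [('w', 120, 142), ('P', 142, 200), ('k', 200, 252), ('B', 252, 255), ('P', 256, 286), ('w', 286, 361), ('k', 363, 375), ('P', 375, 417), ('w', 417, 440)]
t 38.8 shift [277.4 348.4  71.4] turn 83.6 now [623.6   2.7 241.1] yaw 173.6 gap 92.5 F [-0.  -0.5  0. ]
```

Boxes and blocks are where the model puts them. To the button.

```bash
python3 -m jog '[[[40,50,0,0,-1],[80,100,0,0,0],[120,150,0,0,1],[160,200,0,0,1],[200,250,0,0,1],[240,300,10,0,1],[265,335,20,0,1],[277,348,30,0,1],[277,348,30,0,1],[277,348,30,0,1],[277,348,30,0,1]]]' 10; python3 shot.py bb
cat > grn.py <<'E'
from h import *
import pickle,sys
def blobs(im):
    h=cv2.cvtColor(im,cv2.COLOR_BGR2HSV);m=cv2.inRange(h,(45,90,30),(80,255,255));m=cv2.morphologyEx(m,cv2.MORPH_OPEN,np.ones((3,3)))
    k,l,st,ce=cv2.connectedComponentsWithStats(m);return [(st[i].tolist(),ce[i].round(1).tolist()) for i in range(1,k) if st[i,4]>40]
for n in sys.argv[1:]:
    c=cam('scene') if n.startswith('a_') else pickle.load(open(f'pics/{n}.pkl','rb'))
    for s,ce in blobs(cv2.imread(f'pics/{n}.png')): print(n,s,ce,*(atz(c,[ce],z)[0,:2].round(4)*1000 for z in(.05,.06)))
    print('expect',proj(c,[[.387,.38,.055]]))
E
python3 grn.py bb d2 a_scene; python3 nav.py 387 380 170 173.5
```

```text
t: 40.15
position: [0.3893, 0.3787, 0.2122]
tcp_rot: [3.141, 0.001, 3.028]
wrist_force: [0.7, 0.6, -0.1]
finger_gap: 0.006
40.15 [0.3893 0.3787 0.2122] [3.1412e+00 1.0000e-03 3.0276e+00]
bb [236, 161, 38, 36, 1092] [254.4, 178.5] [392.  378.8] [389.9 379.1]
bb [257, 209, 45, 34, 707] [285.4, 223.5] [442.4 405. ] [438.8 404.4]
expect [[255.01922574 174.3973788 ]]
d2 [156, 0, 31, 40, 994] [171.2, 18.6] [450.8 382.3] [453.  380.1]
d2 [114, 5, 25, 27, 537] [126.3, 18.3] [384.4 382.6] [387.8 380.3]
expect [[127.02425022  19.38433335]]
a_scene [372, 236, 14, 11, 124] [378.7, 240.7] [380.7 374.3] [390.  380.4]
a_scene [353, 247, 24, 18, 233] [364.4, 255.1] [452.4 390.9] [460.7 396.8]
expect [[379.00126723 241.51359187]]
t 40.2 shift [ 2.2  0.9 42.1] turn -0.0 now [389.1 378.9 212.1] yaw 173.5 gap 0.3 F [ 0.5 -0.2  0.4]
```

```bash
python3 -m jog '[[[0,1,50,0,1],[0,1,100,0,1],[0,1,130,0,1],[0,1,143,0,1],[0,1,143,0,1]]]'; python3 -m jog '[[[0,0,3,0,1],[0,0,6,0,1],[0,0,6,0,1]]]';python3 nav.py 389.5 379.7 58 173.5
```

```text
t: 40.83
position: [0.3884, 0.3805, 0.0687]
tcp_rot: [-3.141, -0.0, 3.029]
wrist_force: [-0.2, 0.5, 0.0]
finger_gap: 0.003
t: 41.2
position: [0.3895, 0.3815, 0.0639]
tcp_rot: [3.14, 0.003, 3.03]
wrist_force: [2.2, 1.2, 3.2]
finger_gap: 0.009
t 41.2 shift [-0.2 -1.8  5.9] turn 0.1 now [389.5 381.5  63.9] yaw 173.6 gap 0.8 F [2.2 1.2 3.2]
```

```bash
python3 -m jog '[[[0,0,2,0,1],[0,0,4,0,1],[0,0,4,0,1]]]';python3 nav.py 389.5 379.7 58 173.5
```

```text
t: 41.58
position: [0.3896, 0.3815, 0.0612]
tcp_rot: [3.14, 0.003, 3.03]
wrist_force: [-2.1, -2.1, 16.1]
finger_gap: 0.009
t 41.6 shift [-0.1 -1.8  3.2] turn 0.1 now [389.6 381.5  61.2] yaw 173.6 gap 0.8 F [-2.1 -2.1 16.1]
```

Bottomed out (16 N > 5 N). Hold for ~4 s.

```bash
for i in 1 2 3; do python3 -m jog '[[[0,0,0,0,1],[0,0,0,0,1],[0,0,0,0,1],[0,0,0,0,1],[0,0,0,0,1],[0,0,0,0,1],[0,0,0,0,1],[0,0,0,0,1],[0,0,0,0,1],[0,0,0,0,1],[0,0,0,0,1],[0,0,0,0,1]]]' | egrep 't:|force|posi'; done; python3 -m jog '[[[0,0,-10,0,1],[0,0,-40,0,1],[0,0,-90,0,1],[0,0,-150,0,1],[0,0,-150,0,1]]]'; python3 shot.py cc; python3 grn.py cc
```

```text
t: 43.08
position: [0.3896, 0.3815, 0.0612]
tcp_rot: [3.14, 0.003, 3.03]
wrist_force: [-0.8, -2.2, 16.3]
t: 44.58
position: [0.3896, 0.3815, 0.0612]
tcp_rot: [3.14, 0.003, 3.03]
wrist_force: [-0.9, -1.5, 16.0]
t: 46.08
position: [0.3896, 0.3815, 0.0612]
tcp_rot: [3.14, 0.003, 3.03]
wrist_force: [-0.7, -1.9, 15.5]
t: 46.7
position: [0.39, 0.3822, 0.2136]
tcp_rot: [3.136, 0.006, 3.03]
wrist_force: [-0.6, -0.1, -0.1]
finger_gap: 0.002
46.7 [0.39   0.3822 0.2136] [3.1362 0.0064 3.0301]
cc [232, 159, 37, 37, 1080] [249.8, 176.9] [392.  378.7] [389.8 379. ]
cc [241, 207, 56, 33, 699] [278.1, 220.5] [440.7 402.3] [437.1 401.9]
expect [[250.55450335 172.87725455]]
```

Run:
```python
from h import *
for n,o in(('scene','u2'),('side','u3')):
    im=grab_frame(n);cv2.imwrite(f'pics/fin_{n}.png',im);old=cv2.imread(f'pics/{o}.png')
    for nm,i in(('then',old),('now',im)):
        k,l,st,ce=cv2.connectedComponentsWithStats(pink(i,45,170,60));print(n,nm,[s[:4].tolist() for s in st[1:] if s[4]>80])
print(get_state()['t'])
```

```text
scene then [[190, 144, 27, 31], [205, 171, 43, 42], [263, 176, 25, 25], [236, 213, 33, 27]]
scene now [[211, 123, 41, 25], [205, 171, 44, 42], [235, 212, 33, 28]]
side then [[240, 161, 28, 21], [261, 176, 50, 38], [218, 204, 30, 29], [315, 220, 34, 39]]
side now [[240, 162, 29, 20], [260, 176, 52, 38], [273, 251, 40, 53], [308, 289, 46, 43]]
46.85
```

Case contents are unchanged in both cameras, both rejects are in the bin, and no pink block is left on the bench.

```bash
python3 -c "
from rig import *
print(finish_job())"
```

```text
the job is handed in; nothing more can be done
None
```

The job is done and handed in at about 47 s of the 210 s allowed. The hand-in gives no verdict.

**Packing:** The thick, mid and thin blocks each stand in their own gap. The seated tops measured alike in the wrist pictures and were level in the one scene picture I viewed. The box edges I could still see matched the case model to about a pixel just before the press. Scene and side cameras showed the case contents unchanged afterwards.

**Rejects:** The low and the chipped block were the only odd ones present. Both lie flat in the bin, and no pink block is left on the bench. My first release of the chipped block failed because I opened the fingers too little, so I lowered it and released it again.

**Button:** I held it down without a break for about 4.5 s at a steady 16 N, with about 6 mm of travel. I judged it fully down from that force and travel, because I did not read the joint itself. The force then fell to about zero when I let go.

**Disagreements:**
- One wrist view put the box edges up to 6 px off the case model. Earlier and later views agreed with it, so I took this for a scale error in that picture.
- The camera put the button top at about 60 mm, but contact came at about 67 mm. I trusted the contact.
- I closed too briefly on the thin block, so it hung about 9 mm low in the grip. I corrected for that when seating it.

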